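Zero the setting stage against its backlash and lock it

ROBOT

A 7-joint arm with a two-finger parallel gripper is mounted at the origin on the work surface. World frame = base frame: x ahead of the robot, y to its left, z up, the work surface at z = 0. Lengths are in mm, angles in rad, forces in N, time in s.
With the tool pointing down it reaches from about 400 to 925 mm from the base axis. Payload 5.6 kg.
Tool frame: the origin (TCP) lies midway between the tips of the shut fingers; the grasp point (between the pads) lies 19 mm behind it; x points along the fingers, y is the direction in which the jaws open and shut, and the axes are right-handed (so a half turn about x gives the same grasp; the last joint's range is limited). The gripper opens to 85 mm and grips with 20 to 120 N. Pads are 22 mm wide; open, the fingers measure 114 mm over their backs; the gripper's body (76 mm by 85 mm) begins 54 mm behind the grasp point. The pads swing forward as they close: fully open they stand 13 mm farther back than shut.
Start: joints at [1.103, 0.468, -0.012, 1.603, 0.006, 1.071, -0.056], TCP at [267.851, -592.253, 231.29] pointing down, gripper open.
Joint ranges: [-2.53, 2.53], [-0.31, 2.02], [-1.57, 1.55], [0.28, 2.44], [-1.29, 4.43], [0.15, 1.84], [-2.92, 2.92]. Speed limits (rad/s): [2.57, 2.57, 3.14, 3.14, 3.14, 3.14, 3.14].

INTERFACE

Orientations are given as a unit quaternion [x, y, z, w].
In Python, from bench import * gives the robot as it stands. The module is installed in compiled form; this text tells all that it offers.
- The arm moves only by the tool step_arm, never from a script. Its argument "commands" is a list of rows, each a list of 5 numbers: the closure, from 0 (fully open) to 1 (shut), then the shift along the tool's x, y, z in units of 30 mm (1.0 is 30 mm), then the turn about the tool's x in degrees. A call has 1 to 20 rows; each row is the pose to reach, as a shift and turn from the pose commanded when the call began, along the tool's axes at that moment; what a row does not reach only later rows make up. A row lasts 1/8 s, in which the tool goes at most 62.5 mm and 10.7 degrees, less where a joint would pass 70% of its speed; a pose out of reach is approached as far as the arm can. A call with a gripper value outside its range is refused whole. The fingers move at their own pace and stop on an object; "newtons" is the grip in N (left out, the last holds). Time passes only in rows, so rows that repeat a pose let the fingers close. It gives the time, the measured TCP pose, the force and the opening at its end, in the units of the state.
- sense(): the state, without advancing time (a new reading comes with each control period).
- get_image(name): name is "side" or "top" or "wrist"; returns (picture, depth): 384x512x3 uint8, red, green, blue; 384x512 float32, mm along the optical axis (not along the pixel's ray), 0 where there is no reading.
- calibration(name): a dict with "mtx" (3x3 intrinsics, pixels), "eye" and "attitude" of the camera in the world. Camera axes: x right, y down, z forward; pixel columns grow to the right and rows downward; lengths in mm; the calibration is good to about 2 mm. A picture is of the moment at which its call begins: read the wrist's pose just before it. calibration takes no time and is no camera call; for the wrist camera it gives the pose at the moment of the call.
- close_job(): hands the job in, once; it reports no verdict.
Trained networks look in the newest picture that a camera, given by its name, has taken for a name from the list of things; names that differ only in an ending like _2 or _b are one class to them, and where a whole thing is asked for, a point or a joint stands for the part that bears it (a point fixed in the world has none). Each returns a list of dicts, best first, with "score" (0 to 1); they miss things now and then, are a little off and sometimes report something else, mostly with a low value. They report only what shows in the picture. A call takes as long as a camera call.
- look_for(target, camera): "location" ([x, y, z] in mm, in world coordinates, good to about 4 mm: the middle of the surface that is visible of it).
- landmark_of(target, camera): "location" ([x, y, z] in mm, in world coordinates, good to about 4 mm: a listed point, or the origin of a listed thing).
The state is a dict: "time_s": time; "joints": joint angles; "qvel": joint speeds; "effort": joint torques, N m; "ee_pos": TCP position; "eef_rot": TCP orientation; "force": force on the tool from outside, world axes, zero at the start; "ft_torque": the same for the moment, N m; "grip_width": finger opening in mm.
Only numpy, scipy, OpenCV 4.12 (cv2) and the standard library are available. Lean on these libraries where they do the work, as an engineer would, in place of code of your own. Each camera call takes 0.05 s, during which the arm holds its last target.

TASK

Zero the setting stage: turn its knob clockwise until the dial needle has gone about two divisions past the zero mark (not into the end stop at four), then turn back counter-clockwise and stop with the needle on zero, so that the screw's backlash is left taken up on the return side. Then push the post of the lock lever, without gripping it, all the way over to its stop, press it home there with 15 to 20 N for half a second (never over 30 N), and move clear. The stage only stands on the bench, so do not shove it about, keep off the delicate dial gauge, and leave the wrench and the socket beside it where they are.

Things in the scene. Friction and masses are not known exactly. Their poses are not given: they have to be found in the camera images.
- stage: setting stage, 7 kg, standing loose on the bench: grey cast base 130 (x) x 270 (y) x 20 mm high. Origin: centre of its underside; z up. In its frame (mm): the knob's axis at x 15, y -90, on a square drive box 56 x 60 mm whose top is at z 70; a small slide with a steel bush in the middle (top z 58); the dial gauge at x 12, y 88; the lock lever at the front (-x) edge. Only friction holds it: about 30 to 50 N sideways shifts it
- knob_grip (a point): middle of the knob's grip bar, on the vertical turning axis, 106 mm above the bench. The black bar is 48 mm long along this point's own x axis, 13 mm thick along its y axis (grip it across this), from 88 to 122 mm above the bench; beneath it is a thin neck (8 mm radius) and then the steel screw collar (23 mm radius, top at 78 mm). Turning it takes about 0.02 N m within the free play and about 0.14 N m when it drives the screw
- knob (a joint): the knob's free play (backlash) on the screw collar, rad, clockwise from above positive: +0.30 = the knob bears on the screw for driving clockwise, -0.30 = it bears for driving counter-clockwise; between the two the knob turns but the screw and needle do not. Seen as a dog under the bar between two pins on the collar. The knob's whole turn is needle + this
- needle (a joint): dial needle, rad, clockwise from above positive: 0 = on the zero mark; it turns radian for radian with the screw. One division is 0.26 rad (24 round the dial). It starts 0.9 to 1.6 rad before zero (negative). End stop at +1.0
- needle_tip (a point): tip of the thin black needle, 28 mm from the dial's axis, 59 mm above the bench
- dial_zero (a point): point on the zero mark, the thickest line on the dial's face, on the far side (stage +x) of the dial and with a dark tab outside it; 28 mm from the dial's axis
- dial: dial gauge lying face up on the stage: round steel case 80 mm across with a white face; origin: centre of its underside, 20 mm above the bench; top 57 mm above the bench. Delicate: not to be touched
- lever (a joint): lock lever angle, rad, 0 = fully unlocked; it grows counter-clockwise seen from above as the lever swings from stage +y towards stage -y; 0.90 = the firm stop, fully locked. It starts between 0 and 0.2, stays where it is left and takes about 4 N at the post to move; on the stop the resistance rises steeply
- lever_post (a point): middle of the upright black post at the lever's outer end: 16 mm diameter, from 30 to 68 mm above the bench, point 50 mm above the bench; 52 mm from the lever's pivot
- lever_pivot (a point): a point on the lever's vertical pivot axis, 50 mm above the bench (the lever's hub itself ends at 38 mm). At lever angle 0 the post lies from here in the direction 2.70 rad from stage +x towards stage +y
- wrench: steel wrench 160 mm long lying on the bench behind (stage +x) the stage; not to be disturbed
- socket: steel socket, a ring 28 mm across and 34 mm high, standing on the bench near the knob end of the stage; not to be disturbed

How it is judged:
By the outcome, as a careful person would: the job done as asked, in the order asked, and still so for the second after the job is handed in, with the robot touching nothing.
It also fails if it takes over 64 s, if anything falls off the work surface, if the arm or the gripper's body presses on something with over 40 N, if the wrist force passes 120 N, or if a joint passes its speed limit or range.

## Working session

There is one attempt and no reset: what is moved stays moved. The work goes in short steps, Python scripts to look and compute and a tool call to move; the robot and the scene stay as the last step left them, time stands still between calls to the robot, and variables do not carry over. Pictures are saved under pics/ and viewed, and the job is handed in when it is done.

Besides the shell and the picture viewer there is one more tool, called after "Call:" by a JSON object that holds its "api" and its "payload", one argument or row to a line. step_arm: Moves the arm, as the interface text tells. Its arguments: {"type":"object","properties":{"commands":{"type":"array","items":{"type":"array","items":{"type":"number"}}},"newtons":{"type":"number"}},"required":["commands"]}

```bash
mkdir -p pics; cat > h.py <<'E'
from bench import *
import numpy as np, cv2
from scipy.spatial.transform import Rotation as R
def save(n,f):
    im,d=get_image(n); cv2.imwrite('pics/'+f,im[:,:,::-1]); return im,d
def show(s=None):
    s=s or sense()
    print('t',round(s['time_s'],3),'pos',np.round(s['ee_pos'],1),'F',np.round(s['force'],1),'w',round(s['grip_width'],1),'q',np.round(s['joints'],2))
    print('R',np.round(R.from_quat(s['eef_rot']).as_matrix(),3).tolist())
E
python3 - <<'E'
from h import *
show()
for c in ['top','side']:
    save(c,c+'0.png'); k=calibration(c); print(c,np.round(k['mtx'],1).tolist(),np.round(k['eye'],1),np.round(k['attitude'],3).tolist())
    for t in ['stage','knob_grip','needle_tip','dial_zero','dial','lever_post','lever_pivot','socket','wrench']:
        r=landmark_of(t,c)[:1]
        print(c,t,[(np.round(x['location'],1),round(x['score'],2)) for x in r])
E
```

```text
t 0.0 pos [ 267.6 -591.7  230.3] F [-0.4  0.1 -0.3] w 85.1 q [ 1.1   0.47 -0.01  1.6   0.01  1.07 -0.06]
R [[-0.001, 0.412, -0.911], [0.002, -0.911, -0.412], [-1.0, -0.002, 0.0]]
top [[408.6, 0.0, 256.3], [0.0, 408.6, 184.0], [0.0, 0.0, 1.0]] [542.1  18.  838.4] [-0.698, 0.714, -0.054, 0.02]
top stage [(array([569. ,  67.3,   2.7]), 0.95)]
top knob_grip [(array([594.6, -26.9, 107.4]), 0.76)]
top needle_tip []
top dial_zero [(array([601.3, 154. ,  63.6]), 0.96)]
top dial [(array([573.3, 152.4,  20.8]), 0.58)]
top lever_post [(array([468.6, 106.7,  50. ]), 0.74)]
top lever_pivot [(array([518.1,  89.9,  53.3]), 0.75)]
top socket [(array([ 578.3, -118.7,   -5.2]), 0.72)]
top wrench [(array([685. ,  95.2,  -2.2]), 0.59)]
side [[491.4, 0.0, 252.2], [0.0, 491.4, 195.5], [0.0, 0.0, 1.0]] [ 562.  -544.1  744.2] [0.938, -0.057, 0.011, -0.341]
side stage [(array([567.5,  62.4,   5.2]), 0.71)]
side knob_grip [(array([596.4, -19.4, 104.4]), 0.7)]
side needle_tip [(array([575.7, 182.2,  54.7]), 0.36)]
side dial_zero [(array([602.7, 152. ,  58.9]), 0.66)]
side dial [(array([570.1, 146.2,  21.7]), 0.86)]
side lever_post [(array([469.1, 107.7,  51.8]), 0.68)]
side lever_pivot [(array([515.6,  91.9,  53.8]), 0.69)]
side socket [(array([ 5.775e+02, -1.213e+02,  3.000e-01]), 0.79)]
side wrench [(array([690. ,  95. ,  -0.9]), 0.73)]
```

```bash
python3 - <<'E'
import cv2
a=cv2.imread('pics/top0.png');cv2.imwrite('pics/top0b.png',cv2.resize(a[80:300,130:400],None,fx=2.7,fy=2.7,interpolation=3))
a=cv2.imread('pics/side0.png');cv2.imwrite('pics/side0b.png',cv2.resize(a,None,fx=1.5,fy=1.5,interpolation=3))
E
```

```text
(no output)
```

View pics/top0b.png

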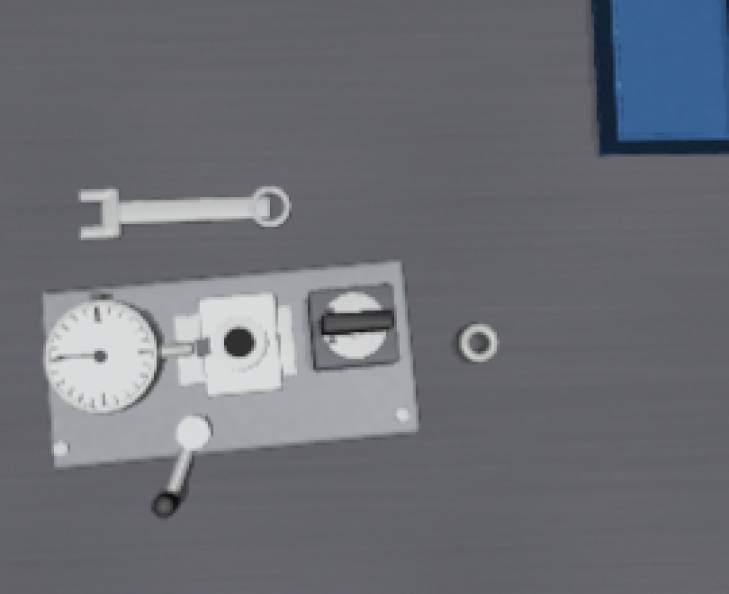

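View pics/side0b.png

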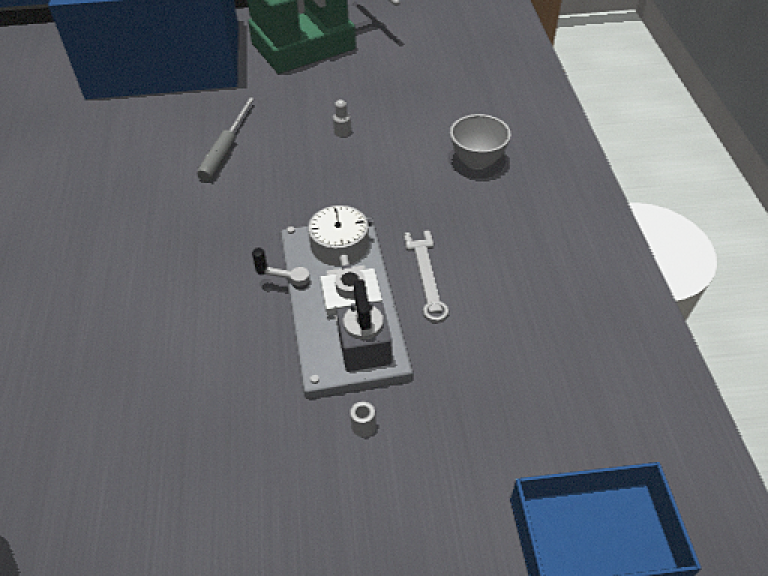

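The top view (crop, 2.7x) shows the knob bar centred near (357,323) and lying along stage y. The dial is at (100,356) with its zero mark up at (98,313), and the needle points left, about -1.5 rad. The lever post is at (166,503). Next I'll measure these in pixels.

```bash
cat >> h.py <<'E'
def back(k,u,v,z):
    A=R.from_quat(k['attitude']).as_matrix(); d=A@np.linalg.solve(k['mtx'],[u,v,1.]); e=np.array(k['eye']); return e+d*(z-e[2])/d[2]
E
python3 - <<'E'
from h import *
k=calibration('top'); f=lambda u,v,z:np.round(back(k,130+u/2.7-.0,80+v/2.7,z),1)
for n,u,v,z in [('barL',322,326,122),('barR',393,320,122),('hub dial',100,356,59),('tip',52,357,59),('zero',98,313,57),('post',165,504,68),('pivot',192,433,38),('cornTL',43,293,20),('TR',400,262,20),('BR',417,431,20),('BL',55,467,20),('socket',478,342,34)]: print(n,f(u,v,z))
E
```

```text
barL [588.2  -3.8 122. ]
barR [591.1 -50.2 122. ]
hub dial [574.6 150.   59. ]
tip [574.6 183.2  59. ]
zero [604.9 151.7  57. ]
post [472.2 104.6  68. ]
pivot [518.9  88.4  38. ]
cornTL [623.5 198.1  20. ]
TR [641.5 -66.5  20. ]
BR [515.6 -75.3  20. ]
BL [496.5 189.1  20. ]
socket [ 579.6 -120.7   34. ]
```

Call:
{"api": "step_arm", "payload": {
  "commands": [
    [0, 0.1, -1, -1.4, -6],
    [0, 0.2, -2, -2.8, -12],
    [0, 0.3, -3, -4.2, -18],
    [0, 0.4, -4, -5.6, -24],
    [0, 0.5, -5, -7, -30],
    [0, 0.6, -6, -8.4, -36],
    [0, 0.7, -7, -9.8, -42],
    [0, 0.8, -8, -11.2, -48],
    [0, 0.9, -9, -12.6, -54],
    [0, 1, -10, -14, -60],
    [0, 1, -11, -15.4, -65],
    [0, 1, -12, -16.8, -69],
    [0, 1, -12.75, -17.7, -71],
    [0, 1, -12.75, -17.7, -71],
    [0, 1, -12.75, -17.7, -71]
  ]
}}

```text
time_s: 2.88
ee_pos: [593.7, -25.9, 201.0]
eef_rot: [0.476, 0.522, -0.477, 0.523]
force: [0.6, -0.2, 1.1]
grip_width: 85.3
```

```bash
python3 - <<'E'
from h import *
show()
im,d=save('wrist','w1.png'); k=calibration('wrist'); print(np.round(k['mtx'],1).tolist(),np.round(k['eye'],1),np.round(k['attitude'],3).tolist())
for t in ['knob_grip','knob']:
    for g in (landmark_of,look_for):
        print(t,[(np.round(x['location'],1),round(x['score'],2)) for x in g(t,'wrist')[:2]])
save('top','top1.png');save('side','side1.png')
for c in ['top','side']:
  print([(np.round(x['location'],1),round(x['score'],2)) for x in landmark_of('knob_grip',c)[:2]])
E
```

```text
t 2.875 pos [593.7 -25.9 201. ] F [ 0.6 -0.2  1.1] w 85.3 q [ 0.35  0.46 -0.47  1.75  0.24  0.99 -0.12]
R [[-0.001, 0.996, 0.092], [-0.001, 0.092, -0.996], [-1.0, -0.001, 0.001]]
[[326.7, 0.0, 256.4], [0.0, 326.7, 189.4], [0.0, 0.0, 1.0]] [586.5  58.8 344.5] [0.985, 0.045, 0.007, 0.167]
knob_grip [(array([593.7, -26.4, 104. ]), 0.55)]
knob_grip [(array([588.3, -22.7, 121.9]), 0.59)]Traceback (most recent call last):
  File "<stdin>", line 6, in <module>
ValueError: it knows: dial, dial_zero, knob_grip, lever_pivot, lever_post, needle_tip, socket, stage, wrench
```

View pics/w1.png

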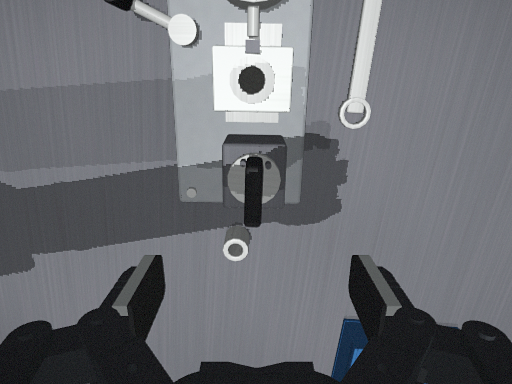

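```bash
python3 - <<'E'
from h import *
k=calibration('wrist')
for u,v in [(253,226),(245,226),(261,226),(246,170),(263,170),(254,170)]: print(u,v,np.round(back(k,u,v,122),1))
for u,v in [(254,180)]: print(np.round(back(k,u,v,78),1))
a=cv2.imread('pics/w1.png');cv2.imwrite('pics/w1b.png',cv2.resize(a[120:270,200:320],None,fx=4,fy=4,interpolation=3))
for c in ['top','side']:
  save(c,c+'1.png')
  print([(np.round(x['location'],1),round(x['score'],2)) for x in landmark_of('knob_grip',c)[:2]])
E
```

```text
253 226 [593.7 -47.9 122. ]
245 226 [587.7 -48.5 122. ]
261 226 [599.7 -47.4 122. ]
246 170 [585.   -4.9 122. ]
263 170 [596.9  -3.8 122. ]
254 170 [590.6  -4.4 122. ]
[592.2 -25.7  78. ]
[(array([572.9, 151.6,  15.7]), 0.73)]
[(array([593.4, -20.4, 105.4]), 0.59)]
```

View pics/w1b.png

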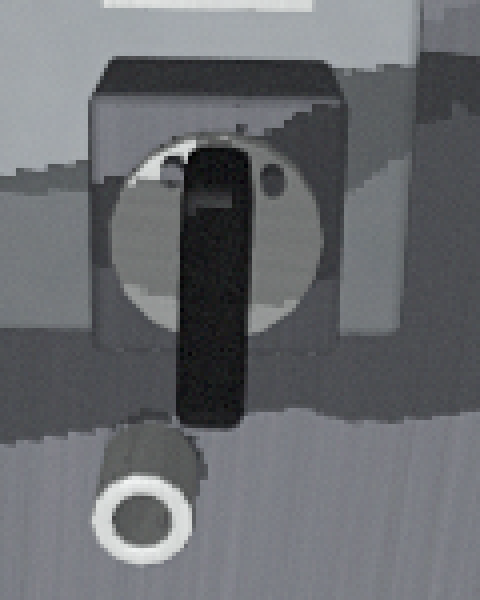

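View pics/top1.png

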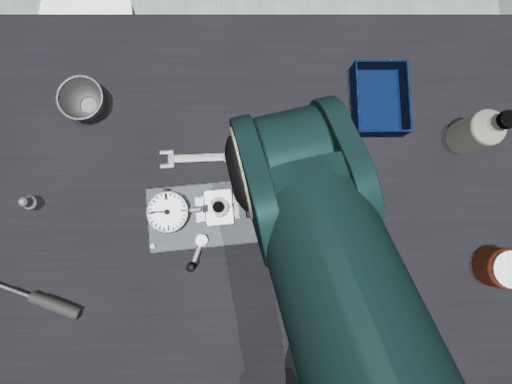

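Call:
{"api": "step_arm", "payload": {
  "commands": [
    [0, 1, -0.04, 0, 0],
    [0, 2, -0.04, 0, 0],
    [0, 3, -0.04, 0, 0],
    [0.3, 3.65, -0.04, 0, 0],
    [0.6, 3.65, -0.04, 0, 0],
    [0.7, 3.65, -0.04, 0, 0],
    [0.7, 3.65, -0.04, 0, 0]
  ],
  "newtons": 30
}}

```text
time_s: 4.1
ee_pos: [593.7, -25.0, 93.0]
eef_rot: [0.477, 0.522, -0.476, 0.523]
force: [-0.5, -0.0, 0.8]
grip_width: 25.8
```

Call:
{"api": "step_arm", "payload": {
  "commands": [
    [0.8, 0, 0, 0, 0],
    [0.88, 0, 0, 0, 0],
    [1, 0, 0, 0, 0],
    [1, 0, 0, 0, 0]
  ]
}}

```text
time_s: 4.6
ee_pos: [591.5, -25.4, 92.5]
eef_rot: [0.475, 0.523, -0.477, 0.522]
force: [-6.2, -0.6, 7.3]
grip_width: 12.6
```

```bash
python3 - <<'E'
from h import *
show(); print(np.round(sense()['ft_torque'],2))
save('side','side2.png');im,d=save('wrist','w2.png')
a=cv2.imread('pics/side2.png');cv2.imwrite('pics/side2b.png',cv2.resize(a[120:280,170:330],None,fx=3.5,fy=3.5,interpolation=3))
E
```

```text
t 4.6 pos [591.5 -25.4  92.5] F [-6.2 -0.6  7.3] w 12.6 q [ 0.3   0.59 -0.42  1.82  0.33  0.8  -0.19]
R [[-0.003, 0.996, 0.093], [-0.001, 0.093, -0.996], [-1.0, -0.003, 0.001]]
[-0.17  1.3  -0.05]
```

View pics/w2.png

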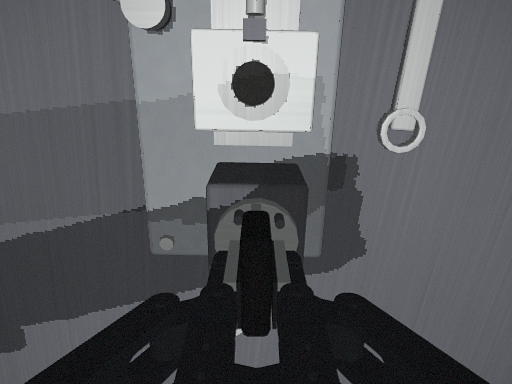

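View pics/side2b.png

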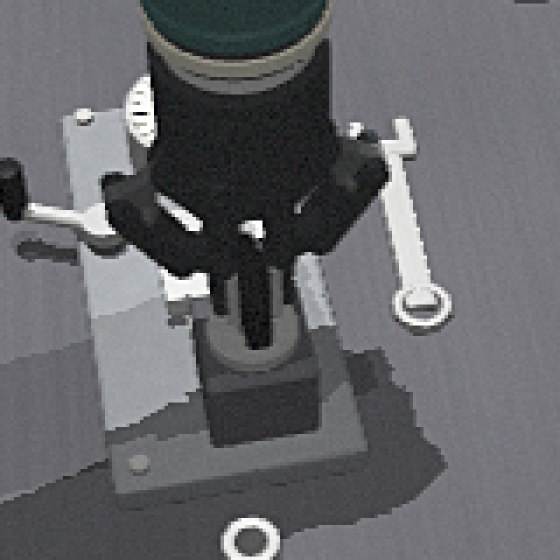

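Call:
{"api": "step_arm", "payload": {
  "commands": [
    [1, 0, -0.04, 0, 8],
    [1, 0, -0.04, 0, 16],
    [1, 0, -0.04, 0, 24],
    [1, 0, -0.04, 0, 32],
    [1, 0, -0.04, 0, 40],
    [1, 0, -0.04, 0, 40]
  ]
}}

```text
time_s: 5.45
ee_pos: [591.3, -25.4, 92.6]
eef_rot: [-0.626, -0.328, 0.626, -0.329]
force: [-2.7, -1.0, 6.8]
grip_width: 12.6
```

```bash
cat >> h.py <<'E'
def dial(cam,f,src=None):
    im=src if src is not None else get_image(cam)[0]; k=calibration(cam); A=R.from_quat(k['attitude']).as_matrix(); e=np.array(k['eye'])
    n=600; s=0.16 # mm/px ; centre (573,151)
    v,u=np.mgrid[0:n,0:n]; P=np.stack([573+(n/2-v)*s,151+(n/2-u)*s,np.full(u.shape,58.)],-1)
    c=(P-e)@A; p=c@np.array(k['mtx']).T; p=p[...,:2]/p[...,2:]
    o=cv2.remap(im,p.astype(np.float32),None,cv2.INTER_CUBIC); cv2.imwrite('pics/'+f,o[:,:,::-1]); return o
def yaw():
    y=R.from_quat(sense()['eef_rot']).as_matrix()[:,1]; return np.degrees(np.arctan2(y[1],y[0]))
E
python3 - <<'E'
from h import *
show(); print(yaw(),np.round(sense()['ft_torque'],2))
a=cv2.imread('pics/top0.png')[:,:,::-1].copy()
dial('top','d0.png',a); dial('top','d1.png')
E
```

```text
t 5.45 pos [591.3 -25.4  92.6] F [-2.7 -1.   6.8] w 12.6 q [ 0.18  0.56 -0.25  1.84  0.19  0.77 -0.78]
R [[-0.001, 0.823, -0.568], [-0.001, -0.568, -0.823], [-1.0, 0.0, 0.001]]
-34.59476884306246 [-0.31  0.93 -0.03]
```

View pics/d0.png

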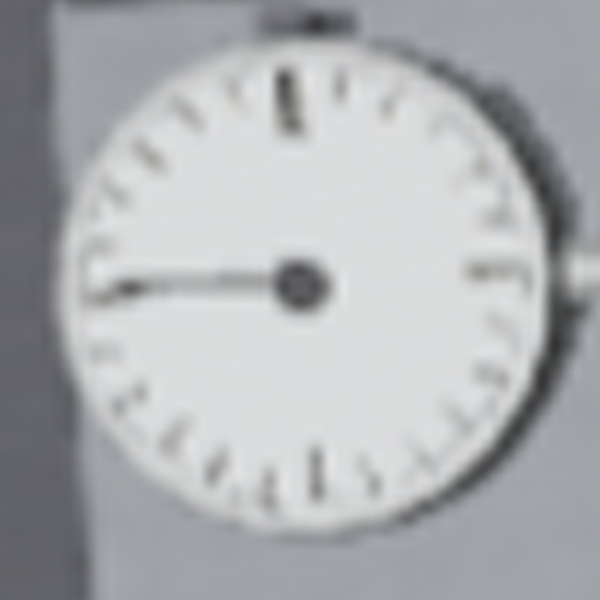

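View pics/d1.png

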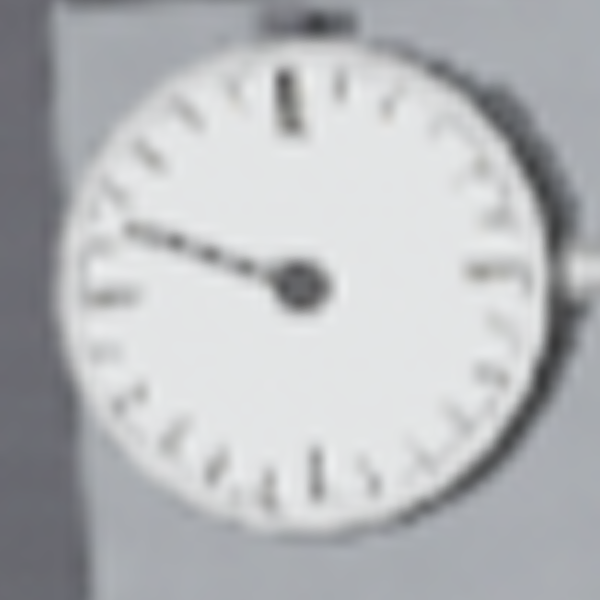

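The free play is taken up and the needle is driving, now about 68° before zero. I need roughly 98° more to reach +2 divisions.

Call:
{"api": "step_arm", "payload": {
  "commands": [
    [1, 0, -0.02, 0, 8],
    [1, 0, -0.02, 0, 16],
    [1, 0, -0.02, 0, 24],
    [1, 0, -0.02, 0, 32],
    [1, 0, -0.02, 0, 40],
    [1, 0, -0.02, 0, 40]
  ]
}}

```text
time_s: 6.25
ee_pos: [591.1, -25.3, 92.6]
eef_rot: [-0.701, -0.094, 0.701, -0.095]
force: [-3.1, -1.8, 6.5]
grip_width: 12.5
```

```bash
python3 - <<'E'
from h import *
show(); print(yaw(),np.round(sense()['ft_torque'],2))
dial('top','d2.png')
E
```

```text
t 6.25 pos [591.1 -25.3  92.6] F [-3.1 -1.8  6.5] w 12.5 q [ 0.05  0.55 -0.08  1.85  0.06  0.75 -1.37]
R [[-0.0, 0.266, -0.964], [-0.001, -0.964, -0.266], [-1.0, 0.001, 0.0]]
-74.5814178014478 [-0.35  0.72  0.  ]
```

View pics/d2.png

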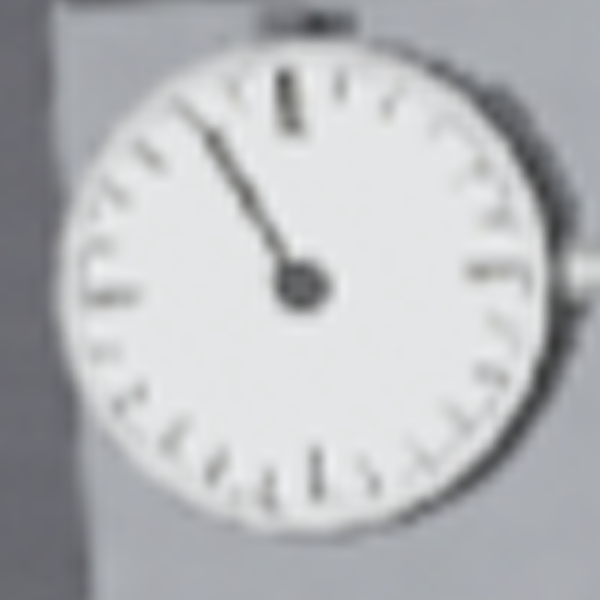

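Call:
{"api": "step_arm", "payload": {
  "commands": [
    [1, 0, 0, 0, 8],
    [1, 0, 0, 0, 16],
    [1, 0, 0, 0, 24],
    [1, 0, 0, 0, 32],
    [1, 0, 0, 0, 40],
    [1, 0, 0, 0, 48],
    [1, 0, 0, 0, 54],
    [1, 0, 0, 0, 59],
    [1, 0, 0, 0, 59]
  ]
}}

```text
time_s: 7.42
ee_pos: [591.0, -25.1, 92.5]
eef_rot: [-0.657, 0.262, 0.657, 0.262]
force: [-3.2, -1.0, 7.2]
grip_width: 12.7
```

```bash
python3 - <<'E'
from h import *
show(); print(yaw(),np.round(sense()['ft_torque'],2))
dial('top','d3.png')
E
```

```text
t 7.425 pos [591.  -25.1  92.5] F [-3.2 -1.   7.2] w 12.7 q [-0.15  0.54  0.18  1.86 -0.13  0.75 -2.23]
R [[-0.0, -0.689, -0.725], [-0.0, -0.725, 0.689], [-1.0, 0.001, -0.0]]
-133.54574555149497 [-0.31  0.78 -0.06]
```

View pics/d3.png

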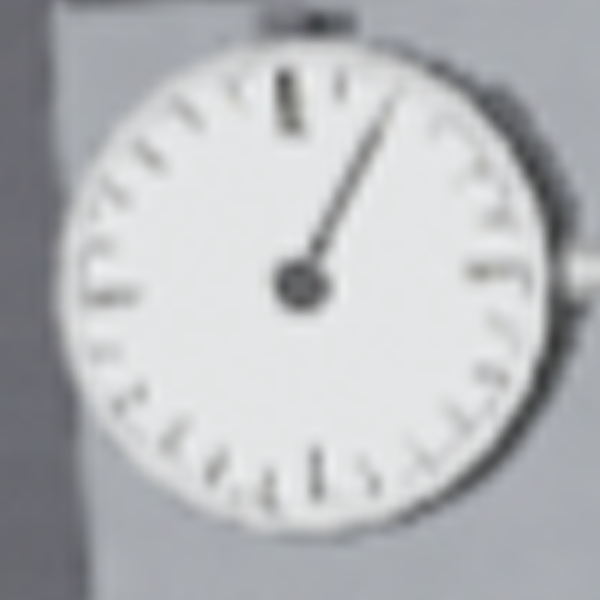

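The needle is on the second mark past zero, tip at (395,93), about +29.6°. Now I'll turn back counter-clockwise, taking 34° of free play and then about 30° of needle travel, and stop short the first time.

Call:
{"api": "step_arm", "payload": {
  "commands": [
    [1, 0, 0, 0, -8],
    [1, 0, 0, 0, -16],
    [1, 0, 0, 0, -24],
    [1, 0, 0, 0, -32],
    [1, 0, 0, 0, -40],
    [1, 0, 0, 0, -48],
    [1, 0, 0, 0, -54],
    [1, 0, 0, 0, -54]
  ]
}}

```text
time_s: 8.48
ee_pos: [591.0, -25.3, 92.5]
eef_rot: [-0.704, -0.065, 0.704, -0.065]
force: [-3.6, -1.4, 6.5]
grip_width: 12.5
```

```bash
python3 - <<'E'
from h import *
show(); print(yaw(),np.round(sense()['ft_torque'],2))
dial('top','d4.png')
E
```

```text
t 8.475 pos [591.  -25.3  92.5] F [-3.6 -1.4  6.5] w 12.5 q [ 0.03  0.55 -0.06  1.85  0.05  0.75 -1.44]
R [[-0.0, 0.182, -0.983], [-0.0, -0.983, -0.182], [-1.0, 0.0, 0.0]]
-79.49094191220337 [-0.31  0.72 -0.  ]
```

View pics/d4.png

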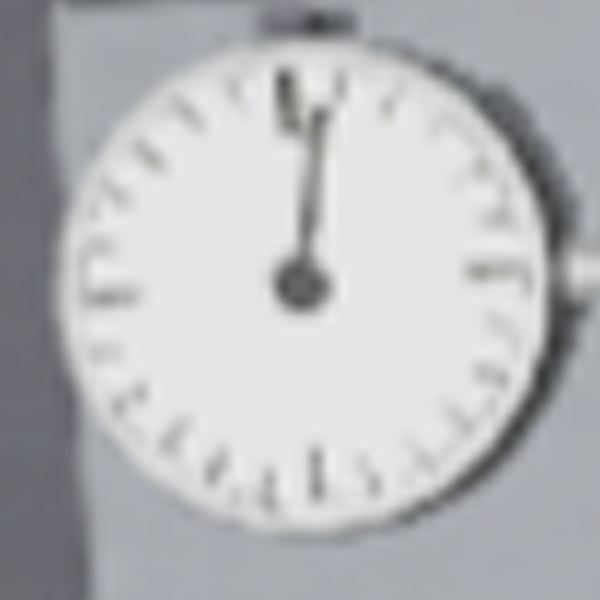

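Call:
{"api": "step_arm", "payload": {
  "commands": [
    [1, 0, 0, 0, -4],
    [1, 0, 0, 0, -8],
    [1, 0, 0, 0, -8]
  ]
}}

```text
time_s: 8.9
ee_pos: [591.1, -25.4, 92.5]
eef_rot: [-0.698, -0.113, 0.698, -0.114]
force: [-4.1, -2.1, 6.5]
grip_width: 12.6
```

```bash
python3 - <<'E'
from h import *
show(); print(yaw(),np.round(sense()['ft_torque'],2))
dial('top','d5.png')
im,d=save('side','side5.png'); dial('side','d5s.png',im)
k=calibration('top')
E
```

```text
t 8.9 pos [591.1 -25.4  92.5] F [-4.1 -2.1  6.5] w 12.6 q [ 0.06  0.55 -0.09  1.84  0.07  0.75 -1.32]
R [[-0.0, 0.317, -0.948], [-0.001, -0.948, -0.317], [-1.0, 0.0, 0.0]]
-71.50373819977565 [-0.33  0.67  0.01]
```

View pics/d5.png

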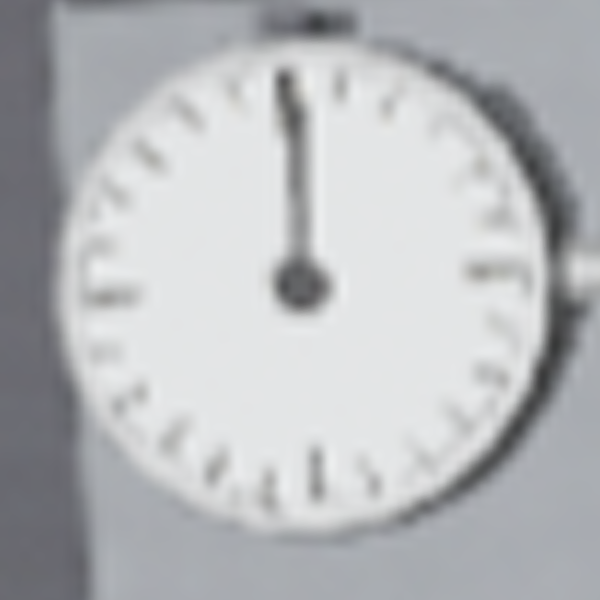

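View pics/d5s.png

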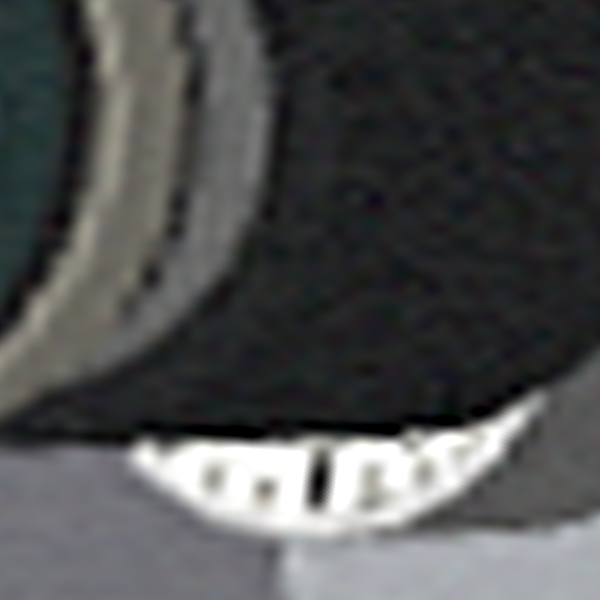

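```bash
cat >> h.py <<'E'
def dark(g,box,vert):
    x0,x1,y0,y1=box; r=g[y0:y1,x0:x1].astype(float); pts=[]
    r=r if vert else r.T
    for i,row in enumerate(r):
        w=np.clip(np.percentile(row,80)-row-8,0,None)
        if w.max()>12: pts.append((i,(w*np.arange(len(row))).sum()/w.sum()))
    p=np.array(pts); return p+([y0,x0] if vert else [x0,y0])
E
python3 - <<'E'
from h import *
g1=cv2.imread('pics/d1.png',0); g2=cv2.imread('pics/d3.png',0)
top=dark(g1,(268,312,75,135),1).mean(0); bot=dark(g1,(300,336,450,500),1).mean(0)
lf=dark(g2,(85,145,280,315),0).mean(0); rt=dark(g2,(465,525,255,290),0).mean(0)
print(top,bot,lf,rt)
print('zero dir (deg left of up) v',np.degrees(np.arctan2(bot[1]-top[1],bot[0]-top[0])),'h',np.degrees(np.arctan2(lf[1]-rt[1],rt[0]-lf[0])))
for n in ['d4','d5']:
    g=cv2.imread(f'pics/{n}.png',0); p=dark(g,(270,335,145,255),1); a=np.polyfit(p[:,0],p[:,1],1); print(n,'needle',np.degrees(np.arctan(a[0])))
E
```

```text
[104.5        287.59716748] [474.5        315.93776323] [111.         297.28729822] [493.         270.23148597]
zero dir (deg left of up) v 4.380086659766832 h 4.0513075914283725
d4 needle -5.777772991198068
d5 needle 1.2642067506175858
```

Call:
{"api": "step_arm", "payload": {
  "commands": [
    [1, 0, 0, 0, -1.5],
    [1, 0, 0, 0, -2.2],
    [1, 0, 0, 0, -2.2]
  ]
}}

```text
time_s: 9.38
ee_pos: [591.1, -25.3, 92.6]
eef_rot: [-0.696, -0.127, 0.696, -0.127]
force: [-3.4, -0.9, 6.0]
grip_width: 12.6
```

```bash
python3 - <<'E'
from h import *
show(); print(yaw())
o=[dial('top','d6%d.png'%i).astype(float) for i in range(4)]
for q in o:
    g=cv2.cvtColor(q.astype(np.uint8),cv2.COLOR_RGB2GRAY); p=dark(g,(270,335,145,255),1); a=np.polyfit(p[:,0],p[:,1],1); print('needle',np.degrees(np.arctan(a[0])),np.polyval(a,[104.5,286]))
for t in ['needle_tip','dial_zero','dial','stage']:
  print(t,[(np.round(x['location'],1),round(x['score'],2)) for x in landmark_of(t,'top')[:1]])
E
```

```text
t 9.375 pos [591.1 -25.3  92.6] F [-3.4 -0.9  6. ] w 12.6 q [ 0.07  0.55 -0.1   1.84  0.08  0.75 -1.29]
R [[-0.0, 0.353, -0.936], [-0.001, -0.936, -0.353], [-1.0, 0.0, 0.0]]
-69.33966991414512
needle 1.8978465001834395 [293.40573506 299.41988088]
needle 1.8825048119474896 [293.42550459 299.3909985 ]
needle 1.8872695470911631 [293.40859825 299.3892021 ]
needle 1.8315633442636594 [293.52013487 299.32408814]
needle_tip [(array([605.9, 148.3,  64.3]), 0.51)]
dial_zero [(array([601.4, 153. ,  62.3]), 0.88)]
dial [(array([571.6, 151.3,  19.9]), 0.77)]
stage [(array([576.5, 152.5,  18.3]), 0.63)]
```

View pics/d60.png

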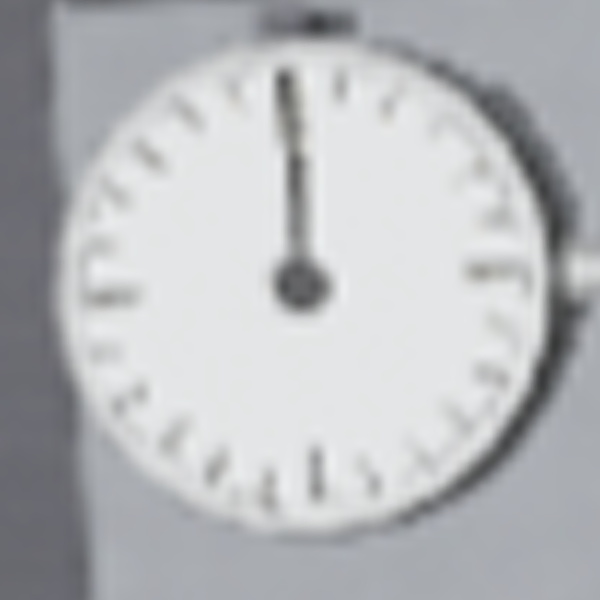

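The top camera's pixels are too coarse here; it says the needle is on zero or 0–2° short. I'll release, rise and check the dial close up with the wrist camera.

Call:
{"api": "step_arm", "payload": {
  "commands": [
    [0.7, 0, 0, 0, 0],
    [0.5, 0, 0, 0, 0],
    [0.4, 0, 0, 0, 0],
    [0.4, -0.5, 0, 0, 0],
    [0.4, -1.5, 0, 0, 0],
    [0.4, -2.5, 0, 0, 0],
    [0.4, -3, 0, 0, 0],
    [0.4, -3, 0, 0, 0]
  ]
}}

```text
time_s: 10.78
ee_pos: [591.9, -24.8, 183.1]
eef_rot: [0.697, 0.126, -0.695, 0.126]
force: [0.5, 0.1, -1.0]
grip_width: 51.0
```

```bash
python3 - <<'E'
from h import *
show(); 
save('wrist','w3.png')
g=cv2.cvtColor(dial('top','d7.png'),cv2.COLOR_RGB2GRAY); p=dark(g,(270,335,145,255),1); a=np.polyfit(p[:,0],p[:,1],1); print('needle',np.degrees(np.arctan(a[0])),np.polyval(a,[104.5,286]))
E
```

```text
t 10.775 pos [591.9 -24.8 183.1] F [ 0.5  0.1 -1. ] w 51.0 q [ 0.07  0.43 -0.11  1.79  0.06  0.93 -1.28]
R [[0.003, 0.351, -0.936], [-0.0, -0.936, -0.351], [-1.0, 0.001, -0.002]]
needle 1.8478997546588862 [293.48451647 299.34027317]
```

View pics/w3.png

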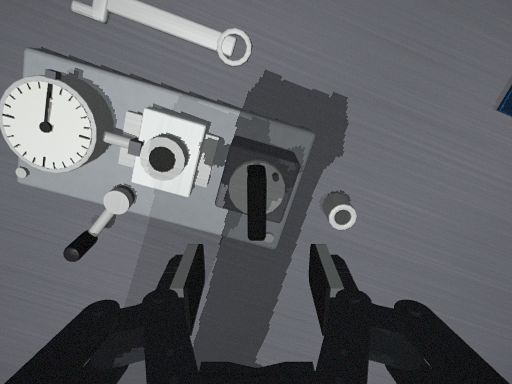

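Call:
{"api": "step_arm", "payload": {
  "commands": [
    [0.4, 0, -1, -0.2, 0],
    [0.4, 0, -2, -0.4, 0],
    [0.4, 0, -3, -0.6, 0],
    [0.4, 0.3, -4, -0.8, 0],
    [0.4, 0.7, -5, -1, 0],
    [0.4, 1, -5.3, -1, 0],
    [0.4, 1, -5.3, -1, 0],
    [0.4, 1, -5.3, -1, 0]
  ]
}}

```text
time_s: 11.88
ee_pos: [563.9, 132.9, 151.7]
eef_rot: [-0.696, -0.125, 0.696, -0.126]
force: [-0.1, -0.1, 0.7]
grip_width: 51.2
```

```bash
python3 - <<'E'
from h import *
show()
im,d=save('wrist','w4.png'); o=dial('wrist','d8.png',im)
for t in ['needle_tip','dial_zero','dial']:
  print(t,[(np.round(x['location'],1),round(x['score'],2)) for x in landmark_of(t,'wrist')[:1]])
E
```

```text
t 11.875 pos [563.9 132.9 151.7] F [-0.1 -0.1  0.7] w 51.2 q [-0.17  0.45 -0.15  1.84  0.09  0.86 -1.58]
R [[-0.0, 0.349, -0.937], [-0.001, -0.937, -0.349], [-1.0, 0.001, 0.0]]
needle_tip [(array([599.7, 151.8,  65.1]), 0.73)]
dial_zero [(array([603.4, 149.2,  62.5]), 0.57)]
dial [(array([578.1, 153.5,  19.5]), 0.82)]
```

View pics/w4.png

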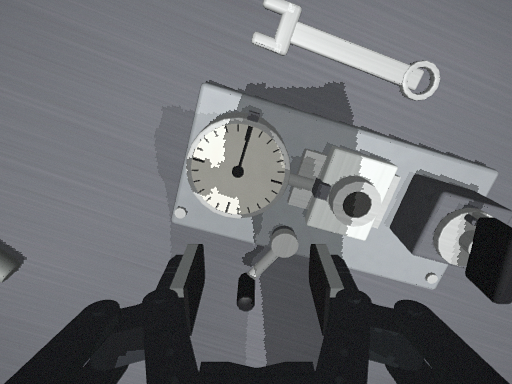

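View pics/d8.png

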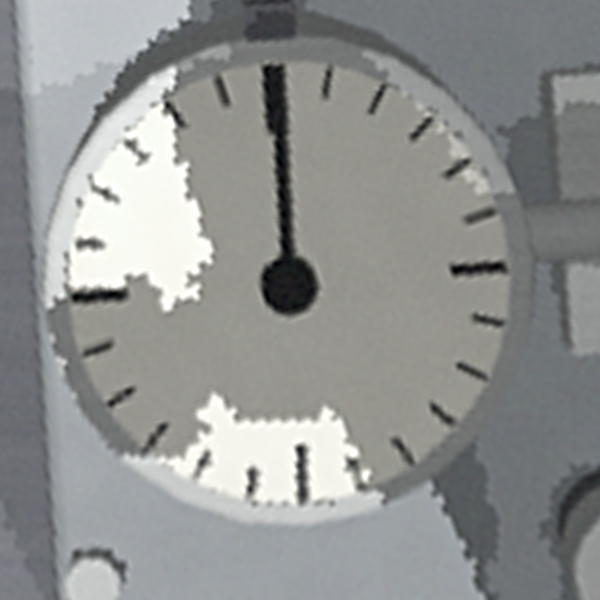

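```bash
python3 - <<'E'
from h import *
g=cv2.imread('pics/d8.png',0)
p=dark(g,(268,305,150,245),1); a=np.polyfit(p[:,0],p[:,1],1); print('needle',np.degrees(np.arctan(a[0])),np.polyval(a,[95,286]),'resid',np.std(p[:,1]-np.polyval(a,p[:,0])))
top=dark(g,(255,295,68,105),1).mean(0); bot=dark(g,(290,315,450,500),1).mean(0); lf=dark(g,(75,125,285,308),0).mean(0); rt=dark(g,(455,505,255,282),0).mean(0)
print(top,bot,lf,rt,np.degrees(np.arctan2(bot[1]-top[1],bot[0]-top[0])),np.degrees(np.arctan2(lf[1]-rt[1],rt[0]-lf[0])))
E
```

```text
needle 3.309238522295705 [277.7857012  288.82959193] resid 0.363618944071548
[ 86.         273.86797051] [474.5        301.74334043] [ 99.5        295.91179945] [479.5        268.03255328] 4.1040119930623105 4.196069355204943
```

The needle sits 0.85° (0.015 rad) from the zero direction, on the + side that the return came from, so that's good. Now the lever. First I'll measure the post and pivot from here.

```bash
python3 - <<'E'
from h import *
for t in ['lever_post','lever_pivot','knob_grip']:
  print(t,[(np.round(x['location'],1),round(x['score'],2)) for x in landmark_of(t,'wrist')[:1]])
k=calibration('wrist')
print('pivot',np.round(back(k,285,240,38),1),'posttop',np.round(back(k,246,302,68),1))
s=sense();Rm=R.from_quat(s['eef_rot']).as_matrix()
piv=np.array([517.5,90.]);phi=2.84;u=np.array([np.cos(phi),np.sin(phi)]);t=np.array([-u[1],u[0]])
tgt=piv+52*u-32*t; print(tgt, (Rm.T@(np.r_[tgt,110]-s['ee_pos']))/30)
zaz=np.degrees(np.arctan2(Rm[1,2],Rm[0,2]));print(zaz,np.degrees(np.arctan2(t[1],t[0])))
E
```

```text
lever_post [(array([471.3, 111.5,  47.9]), 0.58)]
lever_pivot [(array([519. ,  89.2,  52.1]), 0.55)]
knob_grip [(array([592.9, -24.8, 102.2]), 0.93)]
pivot [524.5  93.1  38. ] posttop [473.1 110.1  68. ]
[477.35236319 136.00181799] [ 1.39904856 -1.06446126  2.67509882]
-159.50425116249525 -107.27998618284623
```

Call:
{"api": "step_arm", "payload": {
  "commands": [
    [1, 0, -0.3, 0.8, -9],
    [1, 0, -0.6, 1.6, -18],
    [1, 0, -0.9, 2.2, -27],
    [1, 0.4, -1.22, 2.62, -36],
    [1, 0.8, -1.22, 2.62, -45],
    [1, 1.4, -1.22, 2.62, -53],
    [1, 1.4, -1.22, 2.62, -53],
    [1, 1.4, -1.22, 2.62, -53]
  ],
  "newtons": 40
}}

```text
time_s: 13.22
ee_pos: [477.5, 141.3, 110.3]
eef_rot: [0.567, 0.422, -0.567, 0.423]
force: [0.4, -0.5, -1.0]
grip_width: 0.3
```

```bash
python3 - <<'E'
from h import *
show()
save('wrist','w5.png')
for t in ['lever_post','lever_pivot']:
  print(t,[(np.round(x['location'],1),round(x['score'],2)) for x in landmark_of(t,'wrist')[:1]])
E
```

```text
t 13.225 pos [477.5 141.3 110.3] F [ 0.4 -0.5 -1. ] w 0.3 q [-0.05  0.42 -0.36  2.05  0.22  0.71 -0.85]
R [[0.001, 0.958, -0.286], [0.0, -0.286, -0.958], [-1.0, 0.001, -0.0]]
lever_post [(array([471.2, 110.4,  49.8]), 0.91)]
lever_pivot [(array([517.1,  86.1,  51.7]), 0.88)]
```

View pics/w5.png

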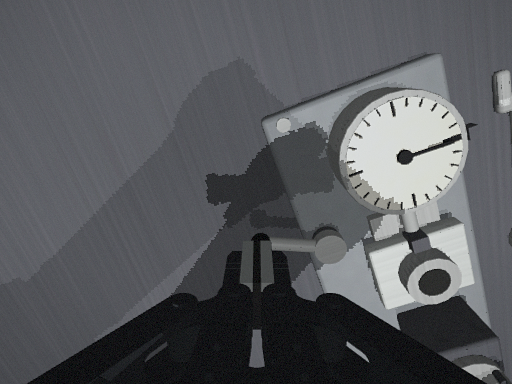

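```bash
python3 - <<'E'
from h import *
k=calibration('wrist'); print(np.round(k['eye'],1))
for z in (30,50,68): print(z,np.round(back(k,261,236,z),1))
print('pivot',np.round(back(k,330,246,38),1))
im,d=get_image('wrist'); 
for v in range(228,250,3): print(v,np.round(d[v,250:272:3]).astype(int))
save('side','s5.png')
for t in ['lever_post','lever_pivot']:
  print(t,[(np.round(x['location'],1),round(x['score'],2)) for x in landmark_of(t,'side')[:1]])
E
```

```text
[502.  223.4 254. ]
30 [472.9 111.7  30. ]
50 [475.5 121.7  50. ]
68 [477.8 130.6  68. ]
pivot [520.9  93.1  38. ]
228 [280 280 279 279 281 279 278 280]
231 [280 281 280 282 280 281 281 280]
234 [281 282 244 244 244 245 282 281]
237 [282 243 240 240 239 240 244 246]
240 [283 239 234 234 233 237 239 242]
243 [153 153 152 154 152 152 153 242]
246 [150 151 151 149 150 149 150 243]
249 [148 147 148 147 148 147 148 147]
lever_post [(array([468.3, 106.6,  51.1]), 0.87)]
lever_pivot [(array([519.7,  91.1,  55.2]), 0.94)]
```

Call:
{"api": "step_arm", "payload": {
  "commands": [
    [1, 0.7, 0, 0, 0],
    [1, 1.4, 0, 0, 0],
    [1, 2, 0, 0, 0],
    [1, 2.2, 0, 0, 0],
    [1, 2.2, 0, 0, 0]
  ]
}}

```text
time_s: 14.2
ee_pos: [476.9, 141.4, 43.6]
eef_rot: [-0.566, -0.423, 0.567, -0.423]
force: [1.1, -0.1, 0.0]
grip_width: 0.2
```

```bash
python3 - <<'E'
from h import *
show(); s=sense();Rm=R.from_quat(s['eef_rot']).as_matrix()
save('wrist','w6.png')
piv=np.array([518.,90.])
for lam in np.arange(0.05,0.96,0.1):
    phi=2.70+0.0724+lam;u=np.array([np.cos(phi),np.sin(phi)]);t=np.array([-u[1],u[0]])
    c=piv+52*u-19*t; taz=np.degrees(np.arctan2(t[1],t[0])); z=np.degrees(np.arctan2(Rm[1,2],Rm[0,2]))
    print(round(lam,2),np.round(c,1),np.round((Rm.T@(np.r_[c,s['ee_pos'][2]]-s['ee_pos']))/30,2),'turn',round(-(taz-z),1),'t',np.round(t,2))
E
```

```text
t 14.2 pos [476.9 141.4  43.6] F [ 1.1 -0.1  0. ] w 0.2 q [-0.1   0.53 -0.31  2.08  0.29  0.57 -0.9 ]
R [[-0.001, 0.959, -0.283], [-0.0, -0.283, -0.959], [-1.0, -0.0, 0.0]]
0.05 [474.6 124.4] [0.   0.09 0.57] turn 1.8 t [-0.31 -0.95]
0.15 [471.4 119.9] [0.   0.03 0.74] turn -3.9 t [-0.22 -0.98]
0.25 [468.6 115. ] [ 0.   -0.02  0.92] turn -9.6 t [-0.12 -0.99]
0.35 [466.4 110. ] [ 0.   -0.04  1.1 ] turn -15.4 t [-0.02 -1.  ]
0.45 [464.6 104.7] [ 0.   -0.05  1.29] turn -21.1 t [ 0.08 -1.  ]
0.55 [463.4  99.3] [ 0.   -0.03  1.47] turn -26.8 t [ 0.18 -0.98]
0.65 [462.8  93.8] [ 0.   -0.    1.65] turn -32.5 t [ 0.28 -0.96]
0.75 [462.7  88.3] [0.   0.04 1.83] turn -38.3 t [ 0.37 -0.93]
0.85 [463.1  82.8] [0.   0.11 2.  ] turn -44.0 t [ 0.46 -0.89]
0.95 [464.1  77.4] [0.   0.19 2.17] turn -49.7 t [ 0.55 -0.84]
```

View pics/w6.png

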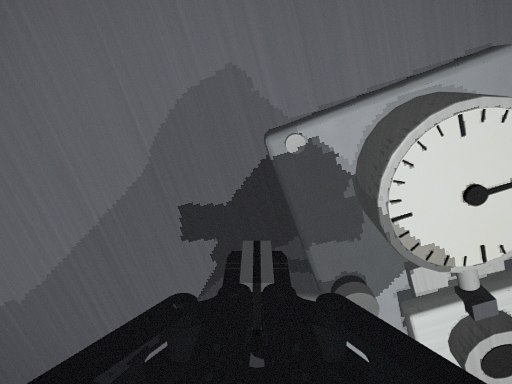

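Call:
{"api": "step_arm", "payload": {
  "commands": [
    [1, 0, 0.05, 0.3, 0],
    [1, 0, 0.05, 0.5, 0],
    [1, 0, 0.05, 0.66, -1],
    [1, 0, 0.03, 0.75, -4],
    [1, 0, 0, 0.84, -7],
    [1, 0, -0.02, 0.92, -10],
    [1, 0, -0.03, 1.01, -12.5],
    [1, 0, -0.04, 1.1, -15],
    [1, 0, -0.04, 1.2, -18],
    [1, 0, -0.04, 1.29, -21]
  ]
}}

```text
time_s: 15.5
ee_pos: [464.4, 105.6, 44.1]
eef_rot: [0.479, 0.521, -0.479, 0.52]
force: [-3.5, 4.3, 2.3]
grip_width: 0.1
```

```bash
python3 - <<'E'
from h import *
show()
save('side','s7.png')
for t in ['lever_post','lever_pivot']:
  print(t,[(np.round(x['location'],1),round(x['score'],2)) for x in landmark_of(t,'side')[:1]])
a=cv2.imread('pics/s7.png');cv2.imwrite('pics/s7b.png',cv2.resize(a[110:280,130:300],None,fx=3.5,fy=3.5,interpolation=3))
E
```

```text
t 15.5 pos [464.4 105.6  44.1] F [-3.5  4.3  2.3] w 0.1 q [ 0.05  0.52 -0.41  2.12  0.38  0.57 -0.55]
R [[-0.0, 0.997, 0.082], [0.001, 0.082, -0.997], [-1.0, 0.0, -0.001]]
lever_post [(array([464.6,  85.8,  49.4]), 0.73)]
lever_pivot [(array([516.5,  91.4,  51.8]), 0.94)]
```

View pics/s7b.png

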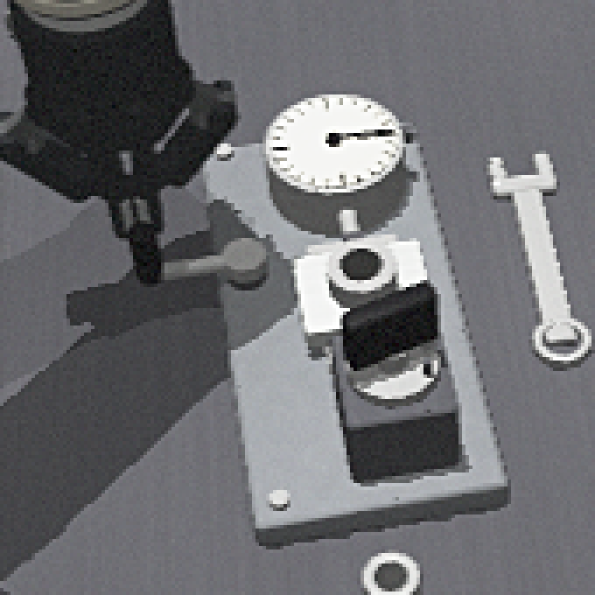

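Call:
{"api": "step_arm", "payload": {
  "commands": [
    [1, 0, -0.03, 0.09, -3],
    [1, 0, -0.055, 0.18, -6],
    [1, 0, -0.07, 0.27, -9],
    [1, 0, -0.09, 0.36, -11.5],
    [1, 0, -0.1, 0.45, -14.5],
    [1, 0, -0.11, 0.54, -17],
    [1, 0, -0.11, 0.6, -19.5],
    [1, 0, -0.11, 0.66, -22]
  ]
}}

```text
time_s: 16.65
ee_pos: [462.6, 84.7, 43.8]
eef_rot: [0.371, 0.602, -0.372, 0.601]
force: [-2.3, 3.5, 2.4]
grip_width: -0.0
```

```bash
python3 - <<'E'
from h import *
show(); s=sense()
Rm=R.from_quat(s['eef_rot']).as_matrix(); print('F tool',np.round(Rm.T@s['force'],1))
save('side','s8.png')
for t in ['lever_post','lever_pivot']:
  print(t,[(np.round(x['location'],1),round(x['score'],2)) for x in landmark_of(t,'side')[:1]])
E
```

```text
t 16.65 pos [462.6  84.7  43.8] F [-2.3  3.5  2.4] w -0.0 q [ 0.17  0.54 -0.5   2.13  0.47  0.58 -0.21]
R [[-0.001, 0.894, 0.448], [0.0, 0.448, -0.894], [-1.0, -0.001, -0.0]]
F tool [-2.4 -0.5 -4.2]
lever_post [(array([473.4,  69.6,  50.1]), 0.86)]
lever_pivot [(array([521.4,  90. ,  51. ]), 0.95)]
```

Call:
{"api": "step_arm", "payload": {
  "commands": [
    [1, 0, 0, 0.04, -1.5],
    [1, 0, 0, 0.08, -3],
    [1, 0, 0.01, 0.12, -3.5],
    [1, 0, 0.01, 0.12, -3.5]
  ]
}}

```text
time_s: 17.3
ee_pos: [464.0, 80.9, 43.3]
eef_rot: [0.353, 0.613, -0.354, 0.612]
force: [-3.8, 2.2, 1.7]
grip_width: -0.0
```

Call:
{"api": "step_arm", "payload": {
  "commands": [
    [1, 0, 0, 0.02, 0],
    [1, 0, 0, 0.04, 0],
    [1, 0, 0, 0.04, 0]
  ]
}}

```text
time_s: 17.68
ee_pos: [464.5, 79.9, 43.3]
eef_rot: [0.353, 0.613, -0.354, 0.612]
force: [-4.7, 2.0, 1.4]
grip_width: -0.1
```

Call:
{"api": "step_arm", "payload": {
  "commands": [
    [1, 0, 0, 0.02, 0],
    [1, 0, 0, 0.04, 0],
    [1, 0, 0, 0.04, 0]
  ]
}}

```text
time_s: 18.05
ee_pos: [464.8, 79.4, 43.3]
eef_rot: [0.353, 0.613, -0.354, 0.612]
force: [-5.4, 3.7, 2.1]
grip_width: -0.1
```

Call:
{"api": "step_arm", "payload": {
  "commands": [
    [1, 0, 0, 0.02, 0],
    [1, 0, 0, 0.04, 0],
    [1, 0, 0, 0.04, 0]
  ]
}}

```text
time_s: 18.42
ee_pos: [464.8, 79.3, 43.3]
eef_rot: [0.352, 0.614, -0.353, 0.612]
force: [-7.5, 5.7, 2.6]
grip_width: 0.0
```

```bash
python3 - <<'E'
from h import *
show(); s=sense()
Rm=R.from_quat(s['eef_rot']).as_matrix(); print('F tool',np.round(Rm.T@s['force'],1))
save('side','s9.png')
for t in ['lever_post','lever_pivot']:
  print(t,[(np.round(x['location'],1),round(x['score'],2)) for x in landmark_of(t,'side')[:1]])
E
```

```text
t 18.425 pos [464.8  79.3  43.3] F [-7.5  5.7  2.6] w 0.0 q [ 0.19  0.55 -0.52  2.12  0.48  0.59 -0.14]
R [[-0.003, 0.865, 0.502], [0.0, 0.502, -0.865], [-1.0, -0.003, -0.002]]
F tool [-2.6 -3.6 -8.7]
lever_post [(array([689.4,  95.7,  -2.5]), 0.72)]
lever_pivot [(array([520.7,  89.1,  52.7]), 0.73)]
```

Call:
{"api": "step_arm", "payload": {
  "commands": [
    [1, 0, 0, 0.03, 0],
    [1, 0, 0, 0.06, 0],
    [1, 0, 0, 0.06, 0]
  ]
}}

```text
time_s: 18.95
ee_pos: [464.8, 79.2, 43.3]
eef_rot: [0.352, 0.615, -0.353, 0.611]
force: [-11.0, 8.6, 3.7]
grip_width: -0.1
```

Call:
{"api": "step_arm", "payload": {
  "commands": [
    [1, 0, 0, 0.02, 0],
    [1, 0, 0, 0.04, 0],
    [1, 0, 0, 0.04, 0]
  ]
}}

```text
time_s: 19.32
ee_pos: [464.9, 79.1, 43.2]
eef_rot: [0.352, 0.615, -0.352, 0.611]
force: [-11.6, 11.0, 5.7]
grip_width: 0.1
```

Call:
{"api": "step_arm", "payload": {
  "commands": [
    [1, 0, 0, 0.02, 0],
    [1, 0, 0, 0.02, 0],
    [1, 0, 0, 0.02, 0]
  ]
}}

```text
time_s: 19.7
ee_pos: [464.9, 79.1, 43.2]
eef_rot: [0.352, 0.615, -0.352, 0.611]
force: [-12.9, 13.4, 6.5]
grip_width: 0.1
```

Call:
{"api": "step_arm", "payload": {
  "commands": [
    [1, 0, 0, 0, 0],
    [1, 0, 0, 0, 0],
    [1, 0, 0, 0, 0],
    [1, 0, 0, 0, 0],
    [1, 0, 0, 0, 0],
    [1, 0, 0, 0, 0]
  ]
}}

```text
time_s: 20.45
ee_pos: [464.8, 79.1, 43.2]
eef_rot: [0.352, 0.615, -0.352, 0.611]
force: [-13.3, 12.1, 5.0]
grip_width: 0.3
```

```bash
python3 - <<'E'
from h import *
show(); 
for i in range(4):
    s=sense(); Rm=R.from_quat(s['eef_rot']).as_matrix(); print('F tool',np.round(Rm.T@s['force'],1)); save('side','s10.png')
for t in ['lever_post','lever_pivot','stage']:
  print(t,[(np.round(x['location'],1),round(x['score'],2)) for x in landmark_of(t,'side')[:1]])
a=cv2.imread('pics/s10.png');cv2.imwrite('pics/s10b.png',cv2.resize(a[110:280,130:300],None,fx=3.5,fy=3.5,interpolation=3))
E
```

```text
t 20.45 pos [464.8  79.1  43.2] F [-13.3  12.1   5. ] w 0.3 q [ 0.2   0.55 -0.52  2.12  0.47  0.59 -0.14]
R [[-0.006, 0.864, 0.504], [0.003, 0.504, -0.864], [-1.0, -0.003, -0.006]]
F tool [ -4.8  -5.4 -17.2]
F tool [ -6.1  -4.6 -17.6]
F tool [ -5.4  -4.4 -17.4]
F tool [ -6.2  -5.  -17.1]
lever_post [(array([471.3,  66. ,  47.9]), 0.66)]
lever_pivot [(array([601.7, 156.2,  60.4]), 0.66)]
stage [(array([567.9,  63.5,   3.9]), 0.98)]
```

View pics/s10b.png

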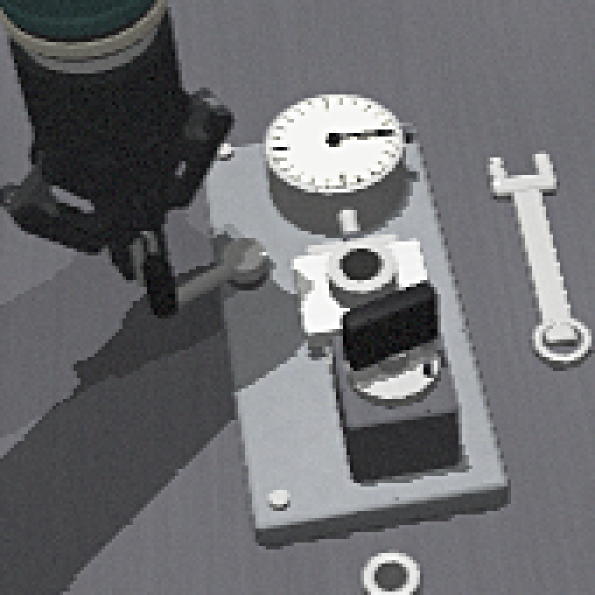

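The press was held at about 17 N along the tangent (18–19 N in total) for over 0.9 s, and the stage hasn't moved. I'll back straight off, then up and clear.

Call:
{"api": "step_arm", "payload": {
  "commands": [
    [1, 0, 0, -0.2, 0],
    [1, 0, 0, -0.6, 0],
    [1, 0, 0, -1.2, 0],
    [1, -0.8, 0, -1.4, 0],
    [1, -2.2, 0, -1.4, 0],
    [1, -3.6, 0, -1.4, 0],
    [1, -4.2, 0, -1.4, 0],
    [1, -4.2, 0, -1.4, 0]
  ]
}}

```text
time_s: 21.8
ee_pos: [449.2, 111.4, 171.1]
eef_rot: [0.354, 0.611, -0.353, 0.614]
force: [-0.7, 0.1, 0.5]
grip_width: 0.2
```

```bash
python3 - <<'E'
from h import *
show()
save('side','s11.png')
for t in ['lever_post','lever_pivot','stage','knob_grip','socket','wrench']:
  print(t,[(np.round(x['location'],1),round(x['score'],2)) for x in landmark_of(t,'side')[:1]])
im,d=save('wrist','w11.png'); dial('wrist','d11.png',im); save('top','t11.png')
a=cv2.imread('pics/t11.png');cv2.imwrite('pics/t11b.png',cv2.resize(a[80:300,130:400],None,fx=2.7,fy=2.7,interpolation=3))
E
```

```text
t 21.8 pos [449.2 111.4 171.1] F [-0.7  0.1  0.5] w 0.2 q [ 0.27  0.32 -0.68  2.07  0.27  0.84 -0.04]
R [[0.004, 0.866, 0.5], [-0.0, 0.5, -0.866], [-1.0, 0.004, 0.003]]
lever_post [(array([474.5,  64.5,  50.3]), 0.62)]
lever_pivot []
stage [(array([567.5,  65.9,   0.9]), 0.94)]
knob_grip [(array([593.2, -22.4, 107.6]), 0.9)]
socket []
wrench [(array([ 6.873e+02,  9.610e+01, -4.000e-01]), 0.57)]
```

View pics/w11.png

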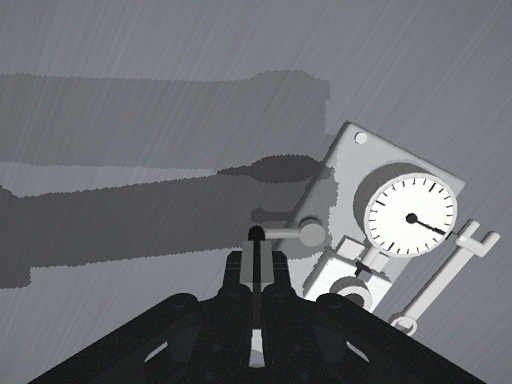

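View pics/s11.png

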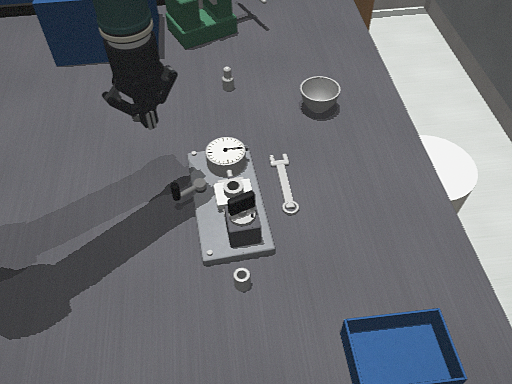

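View pics/t11b.png

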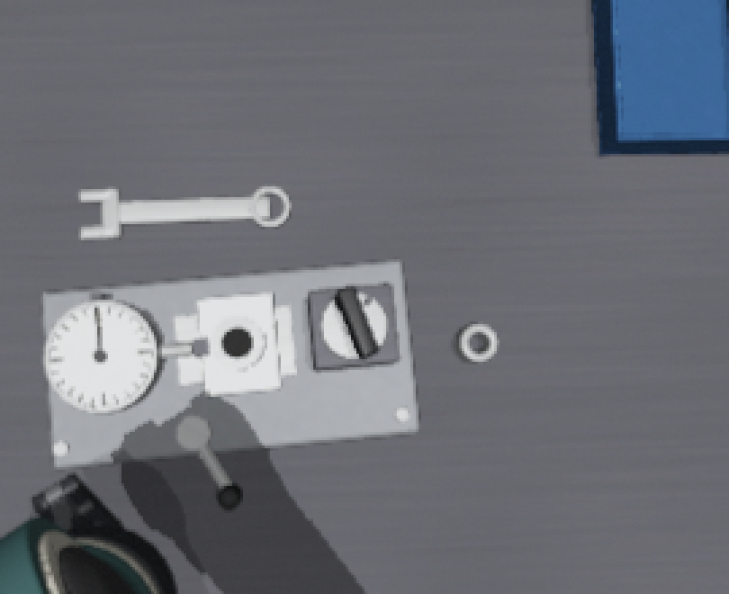

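```bash
python3 - <<'E'
from h import *
k=calibration('top')
a=back(k,130+229/2.7,80+495/2.7,68)[:2]; 
for n,p in [('new',a),('old',back(k,130+165/2.7,80+504/2.7,68)[:2])]:
    d=p-back(k,130+192/2.7,80+433/2.7,38)[:2]; print(n,p,np.hypot(*d),(np.arctan2(d[1],d[0])-.0724-2.70)%(2*np.pi))
g=cv2.cvtColor(dial('top','d12.png'),cv2.COLOR_RGB2GRAY); p=dark(g,(270,335,145,255),1); a=np.polyfit(p[:,0],p[:,1],1); print('needle',np.degrees(np.arctan(a[0])),np.polyval(a,[104.5,286]))
g=cv2.imread('pics/d11.png',0); p=dark(g,(268,305,150,245),1); a=np.polyfit(p[:,0],p[:,1],1); print('needle wrist',np.degrees(np.arctan(a[0])))
top=dark(g,(255,295,68,105),1).mean(0); bot=dark(g,(290,320,450,500),1).mean(0); print(np.degrees(np.arctan2(bot[1]-top[1],bot[0]-top[0])))
A=cv2.imread('pics/top0.png',0).astype(float);B=cv2.imread('pics/t11.png',0).astype(float)
print('shift knob end of stage',cv2.phaseCorrelate(A[195:245,240:330],B[195:245,240:330]),'bolt/socket',cv2.phaseCorrelate(A[170:250,270:330],B[170:250,270:330]))
E
```

```text
new [477.02433419  60.97943257] 50.09989488493992 0.9487225112298106
old [472.2047814  104.62014248] 49.46850350513801 0.03546050824462288
needle 1.8645928099876936 [293.45269044 299.36138249]
needle wrist 3.6856024747267884
4.255565448258498
shift knob end of stage ((-0.04843744268744388, -0.26525997545817503), 0.5947926260193934) bolt/socket ((-0.024661986252528578, -0.2500478254164733), 0.8027399640348629)
```

```bash
python3 -c "
from h import *
print(close_job())"
```

```text
the job is handed in; nothing more can be done
None
```

The stage is zeroed, the lever is locked against its stop, and I handed the job in at about 22 s of the 64 s allowed.

- **Knob:** I turned it clockwise until the needle read about +29.6° (two divisions past zero). I then turned back counter-clockwise through the free play, stopped on zero and let go.
- **Needle check:** The close-up wrist pictures put the needle 0.6–0.85° (0.010–0.015 rad) on the plus side of zero, and it had not moved after the lever work. The coarser top camera disagreed, showing it about 2° short. I trusted the wrist camera because the needle is only a couple of pixels wide from the top.
- **Backlash:** The return turn was 64.2° for about 28.8° of needle travel. The difference matches the full free play, so the backlash should be taken up on the return side. I did not look closely at the dog against its pin after letting go.
- **Lever:** I pushed the post over with the shut fingers without gripping it. At the stop I held about 17 N along the push, 18–19 N in total, for about 0.9 s. The highest reading was about 20 N.
- **Lever check:** After I backed clear, the post was seen within about 2 mm of its expected place at the stop. A rougher pixel estimate gave 0.95 rad against the nominal 0.90.
- **Surroundings:** The stage shift measured in the top view was about 0.25 pixel (about 0.5 mm), which is within the measurement error. The wrench and socket look unmoved in the top view, and I made no move against the dial gauge. The network missed the socket and the lever pivot in the last side view, though both show in the top picture.

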